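# Tip the tomato, not the garlic, out of a divided dish

### The job

Pick up the blue two-section dish by its wooden grip and tip it over the white colander so that only the tomato rolls out into the colander, while the garlic stays in its own section the whole time. Then set the dish back down upright on the bare worktop and let go. Do not touch the tomato or the garlic with the gripper, leave the colander standing where it is, and do not knock over the mug or the honey jar.

Things in the scene. Friction and masses are not known exactly. Their poses are not given: they have to be found in the camera images.
- dish_grip (a point): Centre of the wooden grip bar of the blue two-section dish (0.35 kg), 118 mm above its underside; z is up out of the dish. Bar: 76 mm along x, 12 mm thick along y, 24 mm tall, on posts at x +-30 mm; under it an open 13 mm slot, then the divider, a 6 mm wall in the plane y = 0 from 25 mm below this point down to the floor.
- dish: The dish, 112 (x) by 232 (y) by 130 mm high; origin under its middle, on the worktop at the start. Sections on the +y and -y side of the divider, end walls 50 mm high at x +-53 mm. Beyond y +-71 mm the floor rises outward at 20 degrees as an open lip, to 22 mm up at y +-115 mm. Wall cabinets hang 0.47 m above the worktop from about x = 0.6 back.
- dish_left (a point): Middle of the floor of the +y section, 40 mm from the divider, 6 mm above the underside. Tipped 45 to 55 degrees about the dish's x axis, the lower section's food rolls out over its lip; food in the upper section stays between floor and divider.
- dish_right (a point): Middle of the floor of the -y section, 40 mm from the divider; it works in the same way.
- tomato_mid (a point): Middle of the red tomato (68 mm across, 71 mm high), lying loose in one section of the dish, about 40 mm from the divider; which section varies.
- garlic_mid (a point): Middle of the pale garlic bulb (56 mm), lying loose in the other section of the dish.
- tomato: The tomato; origin at the middle of its underside as it lies at the start.
- garlic: The garlic bulb; origin at the middle of its underside as it lies at the start.
- colander_mouth (a point): White plastic colander, a bowl of 220 mm diameter at the rim, 0.7 kg, standing loose on the worktop. This point is the centre of its mouth, level with the rim, 105 mm above the worktop; inner floor (about 115 mm across) 95 mm below it. Two flat ears stand out along its +-y to 150 mm from the centre at rim height.
- mug: Spotted mug, 82 mm wide, 91 mm high, origin under its middle; a bystander behind the dish.
- honey_jar: Honey jar with a yellow cap, 71 mm wide, 86 mm high, origin under its middle; a bystander behind the colander.
Not all that is in view belongs to the job. Leave any orange or purple look-alike of the tomato alone.

How it is judged:
By the outcome, as a careful person would: the job done as asked, in the order asked, and still so for the second after the job is handed in, with the robot touching nothing.
It also fails if it takes over 64 s, if anything falls off the work surface, if the arm or the gripper's body presses on something with over 40 N, if the wrist force passes 120 N, or if a joint passes its speed limit or range.

### The arm

A 6-joint arm with a two-finger parallel gripper is mounted at the origin on a cart in front of the work surface, level with it; the furniture and walls round the work are solid. World frame = base frame: x ahead of the robot, y to its left, z up, the work surface at z = 0. Lengths are in mm, angles in rad, forces in N, time in s.
With the tool pointing down it reaches from about 350 to 975 mm from the base axis. Payload 7.1 kg.
Tool frame: the origin (TCP) lies midway between the tips of the shut fingers; the grasp point (between the pads) lies 19 mm behind it; z points along the fingers, y is the line along which they close (so a half turn about z gives the same grasp; the last joint's range is limited). The gripper opens to 88 mm and grips with 3 to 60 N. Pads are 20 mm wide; open, the fingers measure 115 mm over their backs; the gripper's body (75 mm by 178 mm) begins 61 mm behind the grasp point.
Start: joints at [-1.127, 0.423, 1.63, -0, 1.089, -0.019], TCP at [279.049, -559.229, 222.675] pointing down, gripper open.
Joint ranges: [-3, 3], [-0.9, 2.11], [0.09, 2.58], [-1.31, 4.45], [0.11, 2.69], [-2.54, 2.54]. Speed limits (rad/s): [2.39, 2.39, 3.01, 3.14, 3.14, 3.14].

### API

Orientations are given as a rotation vector (axis times angle).
In Python, from workcell import ctrl gives the robot as it stands.
- The arm moves only by the shell command python3 -m inch 'ROWS' [OPENING]. ROWS is JSON, a list of rows, each an object with "xyz": the shift along the tool's x, y, z in mm, a list of three; "rot": the turn, a rotation vector about the tool's x, y, z in rad, a list of three. In form: [{"xyz": [dx, dy, dz], "rot": [ax, ay, az]}, ...]. A call has 1 to 12 rows; each row is the pose to reach, as a shift and turn from the pose commanded when the call began, along the tool's axes at that moment; what a row does not reach only later rows make up. A row lasts 1/12 s, in which the tool goes at most 41.7 mm and 7.16 degrees, less where a joint would pass 70% of its speed; a pose out of reach is approached as far as the arm can. A call with a gripper value outside its range is refused whole. OPENING is the closure in counts, from 0 (fully open) to 255 (shut), set as the call begins (- or left out, the last holds). The fingers move at their own pace and stop on an object; the grip force is fixed at half the most. Time passes only in rows, so rows that repeat a pose let the fingers close. It gives the time, the measured TCP pose, the force, the opening and the grip force at its end, in the units of the state.
- ctrl.get_obs(): the state, without advancing time (a new reading comes with each control period).
- ctrl.get_image(name): name is "scene" or "top" or "wrist"; returns the picture (480x640x3 uint8, red, green, blue); there is no depth.
- ctrl.camera_model(name): a dict with "fx", "fy", "cx", "cy" (pixels), "k1" (the pictures are not rectified: a ray, as slopes to the right and down, at radius r is drawn at 1 + k1 r^2 times it, then the intrinsics apply), "position" and "attitude" of the camera in the world. Camera axes: x right, y up, looking along -z (the intrinsics and any distortion apply to the point x, -y, -z); pixel columns grow to the right and rows downward; lengths in mm; the calibration is good to about 2 mm. A picture is of the moment at which its call begins: read the wrist's pose just before it. camera_model takes no time and is no camera call; for the wrist camera it gives the pose at the moment of the call.
- ctrl.close_job(): hands the job in; it is judged then, once.
The state is a dict: "t": time; "qpos": joint angles; "qvel": joint speeds; "joint_torque": joint torques, N m; "ee_pos": TCP position; "orientation": TCP orientation; "ft_force": force on the tool from outside, world axes, zero at the start; "moment": the same for the moment, N m; "width": finger opening in mm; "grasp_force": force on a finger pad.
Only numpy, scipy, OpenCV 4.12 (cv2) and the standard library are available. Lean on these libraries where they do the work, as an engineer would, in place of code of your own. Each camera call takes 0.05 s, during which the arm holds its last target. There are 200 camera calls.

## Working session

There is one attempt and no reset: what is moved stays moved. The work goes in short steps, Python scripts to look and compute and a shell command to move; the robot and the scene stay as the last step left them, time stands still between calls to the robot, and variables do not carry over. Pictures are saved under pics/ and viewed, at most 10 in all, crops included, and the job is handed in when it is done.

```bash
mkdir -p pics; ls
python3 - <<'E'
from workcell import ctrl
import cv2
for n in("scene","top"):
    cv2.imwrite(f"pics/{n}0.png",ctrl.get_image(n)[:,:,::-1]); print(ctrl.camera_model(n))
print(ctrl.get_obs())
E
```

```text
pics
{'fx': 517.2994336960962, 'fy': 517.2994336960962, 'cx': 315.54184759235983, 'cy': 241.63236839524998, 'k1': -0.14204805071811671, 'position': array([-186.80795298,  666.21745915,  545.21851686]), 'attitude': array([ 0.60984704, -1.25102138, -1.97842562])}
{'fx': 620.3637604296105, 'fy': 620.3637604296105, 'cx': 319.36015081542416, 'cy': 255.26700619044684, 'k1': -0.1379650498221436, 'position': array([ 474.89372631,   51.32828067, 1447.30864847]), 'attitude': array([ 0.06649092, -0.03999086, -1.55168553])}
{'t': 0.1, 'qpos': array([-1.12700650e+00,  4.23784643e-01,  1.63060781e+00,  1.75213725e-05,
        1.08863081e+00, -1.89912729e-02]), 'qvel': array([ 0.0002649 , -0.00081418, -0.00263569, -0.00046241, -0.0005004 ,
        0.00054248]), 'joint_torque': array([ 9.44642998e-04, -5.45610809e+01, -2.74324393e+01,  6.44757994e-02,
        1.87714101e-02, -5.40110761e-05]), 'ee_pos': array([ 278.8353054 , -558.77830261,  221.96908363]), 'orientation': array([-3.05650283e+00, -7.20131411e-01,  4.49695241e-04]), 'ft_force': array([ 0.24230361, -0.21580354, -0.13555405]), 'moment': array([ 0.00869809, -0.00621304, -0.01408403]), 'grasp_force': 0.0, 'width': 87.73512477546473}
```

View pics/scene0.png

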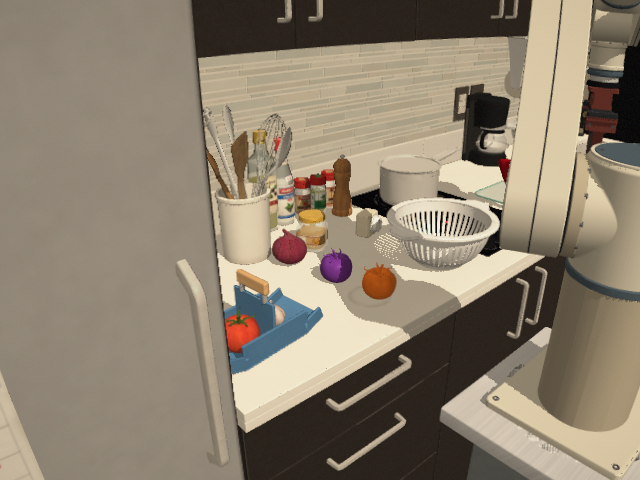

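View pics/top0.png

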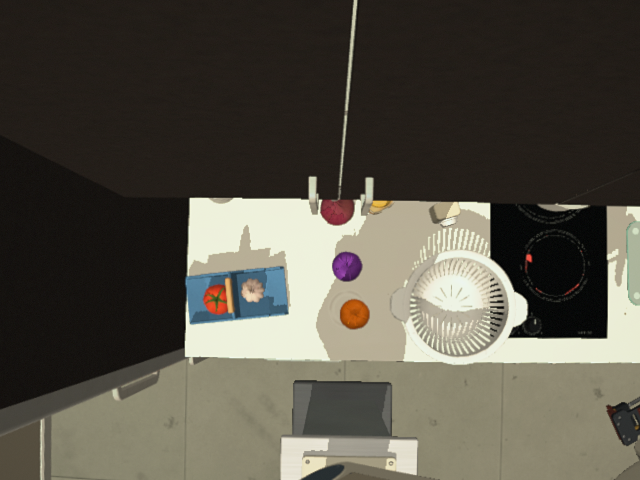

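Top view: the tomato is in the dish's +y section at about (217,299) and the garlic in its −y section at (252,290). The grip bar runs (229,277)–(232,313), and the colander centre is near (458,305). Look-alikes stand at (347,267) and (354,314). Now an enlarged view with measured pixels.

```bash
cat > h.py <<'E'
import numpy as np, cv2
from workcell import ctrl
from scipy.spatial.transform import Rotation as R
def ray(m,px):
    d=np.array([[m['cx']*0+m['k1'],0,0,0]]) 
    K=np.array([[m['fx'],0,m['cx']],[0,m['fy'],m['cy']],[0,0,1]])
    u=cv2.undistortPoints(np.array(px,float).reshape(-1,1,2),K,np.array([m['k1'],0,0,0.])).reshape(-1,2)
    v=np.c_[u[:,0],-u[:,1],-np.ones(len(u))]
    return R.from_rotvec(m['attitude']).apply(v)
def at_z(m,px,z):
    d=ray(m,px); p=m['position']; return p+d*((z-p[2])/d[:,2])[:,None]
def proj(m,P):
    c=R.from_rotvec(m['attitude']).inv().apply(np.atleast_2d(P)-m['position'])
    s=np.c_[c[:,0]/-c[:,2],-c[:,1]/-c[:,2]]; s=s*(1+m['k1']*(s**2).sum(1,keepdims=True))
    return s*[m['fx'],m['fy']]+[m['cx'],m['cy']]
E
python3 - <<'E'
from h import *
a=cv2.imread("pics/top0.png")
b=cv2.resize(a[255:335,180:300],None,fx=5,fy=5,interpolation=cv2.INTER_CUBIC)
c=cv2.resize(a[190:370,380:540],None,fx=3,fy=3,interpolation=cv2.INTER_CUBIC)
o=np.zeros((560,800,3),np.uint8); b=cv2.resize(b,(480,320)) ; o[:320,:480]=b
c=cv2.resize(a[240:370,385:535],(320,277)); o[:277,480:]=c
s=cv2.imread("pics/scene0.png"); s=cv2.resize(s[255:375,215:335],(240,240));o[320:560,:240]=s
cv2.imwrite("pics/z.png",o)
m=ctrl.camera_model("top")
hsv=cv2.cvtColor(a,cv2.COLOR_BGR2HSV)
blue=cv2.inRange(hsv,(98,110,50),(118,255,255)); blue[:,300:]=0
n,l,st,ce=cv2.connectedComponentsWithStats(blue); 
k=np.argwhere(blue[255:335,180:300])[:,::-1]+[180,255]
print(cv2.minAreaRect(k.astype(np.float32)))
w=cv2.inRange(hsv,(8,60,120),(22,200,255)); w[:,245:]=0;w[:265]=0;w[325:]=0;w[:,:222]=0
k=np.argwhere(w)[:,::-1]; r=cv2.minAreaRect(k.astype(np.float32)); print(r,cv2.boxPoints(r)); print(at_z(m,[r[0]],130))
print(at_z(m,[(458,305)],105),at_z(m,[(217,299)],77),at_z(m,[(252,290)],62))
E
```

```text
((235.75450134277344, 294.7920837402344), (47.13825988769531, 98.57144165039062), 83.92753601074219)
((233.0, 295.0), (34.0, 22.0), 90.0) [[222. 278.]
 [244. 278.]
 [244. 312.]
 [222. 312.]]
[[476.20973473 256.90009451 130.        ]]
[[ 463.44589903 -227.4860097   105.        ]] [[466.62048644 300.74267207  77.        ]] [[488.36046949 224.97332269  62.        ]]
```

View pics/z.png

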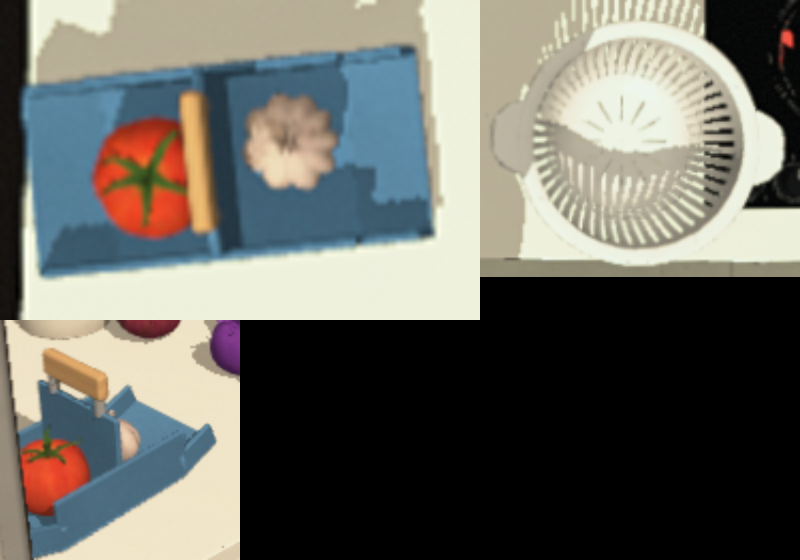

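Run:
```python
from h import *
m=ctrl.camera_model("top")
b=at_z(m,[(225,278.2),(231.5,278.2),(234,312.2),(228,313)],130); print(b.round(1),b.mean(0))
e=(b[0]+b[1]-b[2]-b[3]); print("bar yaw",np.degrees(np.arctan2(e[1],e[0])))
D=[(180+x/4,255+y/4) for x,y in((22,87),(42,275),(435,235),(413,47))]
c=at_z(m,D,50);print(c.round(1),c.mean(0))
for i,j in((0,1),(3,2)): d=c[i]-c[j];print(np.degrees(np.arctan2(d[1],d[0])),np.linalg.norm(d))
for i,j in((0,3),(1,2)): d=c[i]-c[j];print(np.degrees(np.arctan2(-d[0],d[1])),np.linalg.norm(d))
# colander: bright rim fit
C=[(385+(x-480)/2.133,240+y/2.133) for x,y in((642,20),(642,265),(528,142),(757,142))]
print(at_z(m,C,105).round(1))
o=ctrl.get_obs();M=R.from_rotvec(o['orientation']).as_matrix();print(M.round(3))
q=o['qpos'];print(R.from_euler('ZYZYZ'[:3],[q[0],q[1]+q[2],q[3]]).as_matrix().__matmul__(R.from_euler('YZ',[q[4],q[5]]).as_matrix()).round(3))
```

```text
[[511.7 275.1 130. ]
 [511.9 261.1 130. ]
 [439.7 253.8 130. ]
 [437.7 266.7 130. ]] [475.24796722 264.15711422 130.        ]
bar yaw 6.115084030230439
[[515.4 379.6  50. ]
 [409.  364.9  50. ]
 [436.8 142.2  50. ]
 [542.3 156.9  50. ]] [475.8758776  260.90991558  50.        ]
7.843285194429288 107.30660523239231
7.938001021560988 106.60457302081652
6.9125647006495345 224.27152523720505
7.09252843874506 224.43743158529216
[[ 584.4 -233.3  105. ]
 [ 335.6 -235.5  105. ]
 [ 458.4 -117.6  105. ]
 [ 461.7 -353.1  105. ]]
[[ 0.895  0.446 -0.001]
 [ 0.446 -0.895  0.001]
 [ 0.    -0.001 -1.   ]]
[[-0.446  0.895 -0.001]
 [ 0.895  0.446  0.001]
 [ 0.001  0.    -1.   ]]
```

Run:
```python
from h import *
c,s=np.cos,np.sin
def wrist(M,j1,j23):
    A=R.from_euler('ZY',[j1,j23]).inv()*R.from_matrix(M)*R.from_euler('Z',-np.pi/2)
    out=[]
    a=A.as_euler('ZYZ')
    for e in(a,[a[0]+np.pi,-a[1],a[2]+np.pi]):
        e=np.array(e); e[[0,2]]=(e[[0,2]]+np.pi)%(2*np.pi)-np.pi
        out.append(e.round(2))
    return out
for name,sg in(("y+",1),("y-",-1)):
  for yaw in(7,-20,-40,30):
    yd=np.array([-s(np.radians(yaw)),c(np.radians(yaw)),0])*sg
    z=np.array([0,0,-1.]);M=np.c_[np.cross(yd,z),yd,z]
    xd=np.array([c(np.radians(yaw)),s(np.radians(yaw)),0])
    T=R.from_rotvec(-xd*np.radians(50)).as_matrix()@M   # +y goes down
    for j1 in(-.2,-.35):
        print(name,yaw,j1,[wrist(X,j1,j) for X in(M,T) for j in(2.1,)])
```

```text
y+ 7 -0.2 [[array([ 0.  ,  1.04, -1.89]), array([-3.14, -1.04,  1.25])], [array([-1.03,  1.01, -1.32]), array([ 2.11, -1.01,  1.82])]]
y+ 7 -0.35 [[array([ 0.  ,  1.04, -2.04]), array([-3.14, -1.04,  1.1 ])], [array([-1.06,  0.9 , -1.4 ]), array([ 2.08, -0.9 ,  1.74])]]
y+ -20 -0.2 [[array([ 0.  ,  1.04, -1.42]), array([-3.14, -1.04,  1.72])], [array([-0.89,  1.34, -1.07]), array([ 2.25, -1.34,  2.07])]]
y+ -20 -0.35 [[array([ 0.  ,  1.04, -1.57]), array([-3.14, -1.04,  1.57])], [array([-0.94,  1.24, -1.15]), array([ 2.2 , -1.24,  1.99])]]
y+ -40 -0.2 [[array([ 0.  ,  1.04, -1.07]), array([-3.14, -1.04,  2.07])], [array([-0.74,  1.56, -0.86]), array([ 2.4 , -1.56,  2.28])]]
y+ -40 -0.35 [[array([ 0.  ,  1.04, -1.22]), array([-3.14, -1.04,  1.92])], [array([-0.81,  1.47, -0.95]), array([ 2.33, -1.47,  2.19])]]
y+ 30 -0.2 [[array([ 0.  ,  1.04, -2.29]), array([-3.14, -1.04,  0.85])], [array([-1.09,  0.7 , -1.54]), array([ 2.05, -0.7 ,  1.6 ])]]
y+ 30 -0.35 [[array([ 0.  ,  1.04, -2.44]), array([-3.14, -1.04,  0.7 ])], [array([-1.09,  0.59, -1.64]), array([ 2.05, -0.59,  1.5 ])]]
y- 7 -
[... 363 characters left out ...]
rray([ 2.25, -1.34, -1.07])]]
y- -20 -0.35 [[array([0.  , 1.04, 1.57]), array([-3.14, -1.04, -1.57])], [array([-0.94,  1.24,  1.99]), array([ 2.2 , -1.24, -1.15])]]
y- -40 -0.2 [[array([0.  , 1.04, 2.07]), array([-3.14, -1.04, -1.07])], [array([-0.74,  1.56,  2.28]), array([ 2.4 , -1.56, -0.86])]]
y- -40 -0.35 [[array([0.  , 1.04, 1.92]), array([-3.14, -1.04, -1.22])], [array([-0.81,  1.47,  2.19]), array([ 2.33, -1.47, -0.95])]]
y- 30 -0.2 [[array([0.  , 1.04, 0.85]), array([-3.14, -1.04, -2.29])], [array([-1.09,  0.7 ,  1.6 ]), array([ 2.05, -0.7 , -1.54])]]
y- 30 -0.35 [[array([0.  , 1.04, 0.7 ]), array([-3.14, -1.04, -2.44])], [array([-1.09,  0.59,  1.5 ]), array([ 2.05, -0.59, -1.64])]]
```

```bash
python3 -m inch '[{"xyz":[6,-7,0],"rot":[0,0,0]},{"xyz":[18,-22,0],"rot":[0,0,0]},{"xyz":[36,-43,0],"rot":[0,0,0]},{"xyz":[60,-72,0],"rot":[0,0,0]},{"xyz":[84,-100,0],"rot":[0,0,0.03]},{"xyz":[108,-129,0],"rot":[0,0,0.07]},{"xyz":[132,-158,0],"rot":[0,0,0.12]},{"xyz":[156,-186,0],"rot":[0,0,0.17]},{"xyz":[180,-215,0],"rot":[0,0,0.22]},{"xyz":[204,-244,0],"rot":[0,0,0.27]},{"xyz":[228,-272,0],"rot":[0,0,0.32]},{"xyz":[252,-301,0],"rot":[0,0,0.34]}]'
cat >> h.py <<'E'
def st():
    o=ctrl.get_obs(); M=R.from_rotvec(o['orientation']).as_matrix()
    print("t",o['t'],"q",o['qpos'].round(3),"p",o['ee_pos'].round(1),"w",round(o['width'],1),"gf",round(o['grasp_force'],1),"f",o['ft_force'].round(1)); print(M.round(3)); return o,M
def to(P,M2=None):
    o,M=st(); print("xyz",(M.T@(np.array(P)-o['ee_pos'])).round(1))
    if M2 is not None: print("rot",R.from_matrix(M.T@M2).as_rotvec().round(3))
def down(yaw): # tool down, tool y = -dish y
    a=np.radians(yaw-90);y=np.array([np.cos(a),np.sin(a),0]);z=np.array([0,0,-1.]);return np.c_[np.cross(y,z),y,z]
def tip(yaw,deg): # dish +y lip down
    a=np.radians(yaw);return R.from_rotvec(-np.array([np.cos(a),np.sin(a),0])*np.radians(deg)).as_matrix()@down(yaw)
E
python3 -c "
from h import *
to([475.5,263,215],down(7))"
```

```text
t: 1.1
ee_pos: [369.8, -175.2, 222.7]
orientation: [-3.136, -0.188, -0.0]
ft_force: [1.3, -0.2, 0.5]
width: 88.0
grasp_force: 0.0
t 1.1 q [-0.472  0.098  2.08   0.     0.963  0.979] p [ 369.8 -175.2  222.7] w 88.0 gf 0.0 f [ 1.3 -0.2  0.5]
[[ 0.993  0.12   0.   ]
 [ 0.12  -0.993  0.   ]
 [ 0.    -0.    -1.   ]]
xyz [ 157.4 -422.4    7.7]
rot [-0.    -0.    -0.002]
```

```bash
python3 -m inch '[{"xyz":[13,-36,0],"rot":[0,0,0]},{"xyz":[27,-72,0],"rot":[0,0,0]},{"xyz":[40,-108,0],"rot":[0,0,0]},{"xyz":[54,-144,0],"rot":[0,0,0]},{"xyz":[67,-180,0],"rot":[0,0,0]},{"xyz":[80,-216,0],"rot":[0,0,0]},{"xyz":[94,-252,0],"rot":[0,0,0]},{"xyz":[107,-288,0],"rot":[0,0,0]},{"xyz":[121,-324,0],"rot":[0,0,0]},{"xyz":[134,-360,0],"rot":[0,0,0]},{"xyz":[146,-393,0],"rot":[0,0,0]},{"xyz":[154,-414,0],"rot":[0,0,0]}]' 90
python3 -m inch '[{"xyz":[2,-5,0],"rot":[0,0,0]},{"xyz":[3,-8,0],"rot":[0,0,0]},{"xyz":[3,-8,0],"rot":[0,0,0]},{"xyz":[3,-8,0],"rot":[0,0,0]}]'
python3 - <<'E'
from h import *
to([475.5,263,99],down(7))
m=ctrl.camera_model("wrist"); a=ctrl.get_image("wrist")[:,:,::-1].copy(); cv2.imwrite("pics/w1.png",a)
c=np.array([475.5,263,130]);d=R.from_euler('z',7,degrees=True)
P=proj(m,[c+d.apply([x,y,0]) for x,y in((38,6),(38,-6),(-38,-6),(-38,6))]);print(P.round(1))
cv2.polylines(a,[P.astype(int)],True,(255,0,255),1); cv2.imwrite("pics/w1o.png",a)
E
```

```text
t: 2.1
ee_pos: [472.0, 255.7, 222.6]
orientation: [-3.135, -0.196, -0.001]
ft_force: [-0.1, -0.4, 0.4]
width: 56.7
grasp_force: 0.0
t: 2.43
ee_pos: [473.6, 259.5, 222.5]
orientation: [3.135, 0.192, -0.001]
ft_force: [-0.1, -0.8, -0.0]
width: 56.6
grasp_force: 0.0
t 2.4333 q [ 0.479  0.3    1.818 -0.     1.025  1.928] p [473.6 259.5 222.5] w 56.6 gf 0.0 f [-0.1 -0.8 -0. ]
[[ 0.993  0.122 -0.001]
 [ 0.122 -0.993 -0.001]
 [-0.001  0.001 -1.   ]]
xyz [  2.4  -3.3 123.5]
rot [0.001 0.001 0.   ]
[[305.  193.4]
 [321.3 193.4]
 [321.1 289.8]
 [305.9 289.8]]
```

View pics/w1o.png

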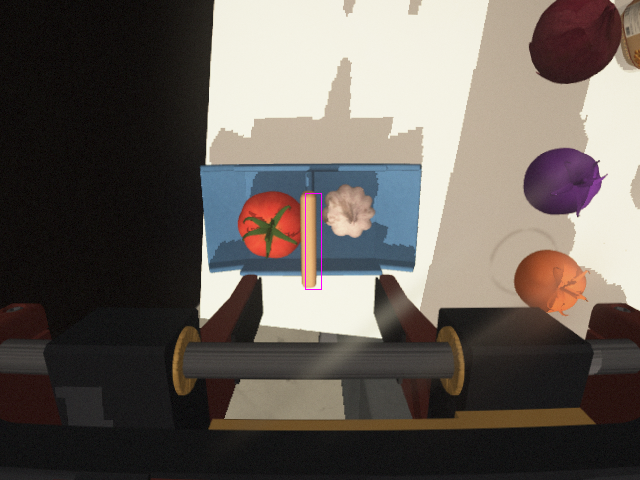

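The wrist view shows the bar at (302–316, 191–288), about 3 mm further to +y than my estimate. The yaw fits, and the tomato at (272,224) and garlic at (349,210) are clear of the fingers. Descending.

```bash
python3 -m inch '[{"xyz":[1,-4,5],"rot":[0,0,0]},{"xyz":[1,-5,18],"rot":[0,0,0]},{"xyz":[1,-5,33],"rot":[0,0,0]},{"xyz":[1,-5,48],"rot":[0,0,0]},{"xyz":[1,-5,63],"rot":[0,0,0]},{"xyz":[1,-5,78],"rot":[0,0,0]},{"xyz":[1,-5,92],"rot":[0,0,0]},{"xyz":[1,-5,104],"rot":[0,0,0]},{"xyz":[1,-5,113],"rot":[0,0,0]},{"xyz":[1,-5,119],"rot":[0,0,0]},{"xyz":[1,-5,122],"rot":[0,0,0]},{"xyz":[1,-5,123],"rot":[0,0,0]}]'
python3 -m inch '[{"xyz":[0,0,0],"rot":[0,0,0]},{"xyz":[0,0,0],"rot":[0,0,0]},{"xyz":[0,0,0],"rot":[0,0,0]},{"xyz":[0,0,0],"rot":[0,0,0]},{"xyz":[0,0,0],"rot":[0,0,0]},{"xyz":[0,0,0],"rot":[0,0,0]},{"xyz":[0,0,0],"rot":[0,0,0]},{"xyz":[0,0,0],"rot":[0,0,0]},{"xyz":[0,0,0],"rot":[0,0,0]},{"xyz":[0,0,0],"rot":[0,0,0]}]' 255
python3 - <<'E'
from h import *
st(); a=ctrl.get_image("wrist")[:,:,::-1]; cv2.imwrite("pics/w2.png",a)
E
```

```text
t: 3.48
ee_pos: [474.7, 265.6, 99.4]
orientation: [3.136, 0.192, -0.0]
ft_force: [1.1, -0.3, 0.0]
width: 56.5
grasp_force: 0.0
t: 4.32
ee_pos: [474.8, 266.0, 99.9]
orientation: [-3.135, -0.193, -0.001]
ft_force: [-1.2, 2.3, 1.8]
width: 11.9
grasp_force: 30.0
t 4.3167 q [0.489 0.483 1.887 0.    0.771 1.937] p [474.8 266.   99.9] w 11.9 gf 30.0 f [-1.2  2.3  1.8]
[[ 0.992  0.122  0.   ]
 [ 0.122 -0.992  0.   ]
 [ 0.    -0.    -1.   ]]
```

View pics/w2.png

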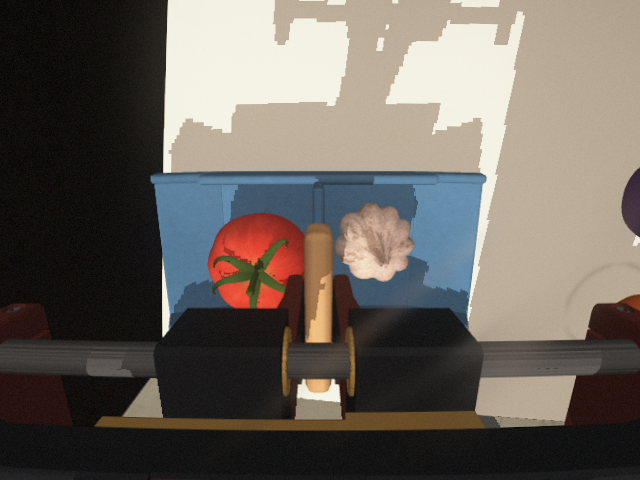

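Gripped: 11.9 mm at 30 N, with the fingers clear of the tomato and garlic. Lifting straight up.

```bash
python3 -m inch '[{"xyz":[0,0,-2],"rot":[0,0,0]},{"xyz":[0,0,-6],"rot":[0,0,0]},{"xyz":[0,0,-12],"rot":[0,0,0]},{"xyz":[0,0,-20],"rot":[0,0,0]},{"xyz":[0,0,-29],"rot":[0,0,0]},{"xyz":[0,0,-38],"rot":[0,0,0]},{"xyz":[0,0,-48],"rot":[0,0,0]},{"xyz":[0,0,-58],"rot":[0,0,0]},{"xyz":[0,0,-68],"rot":[0,0,0]},{"xyz":[0,0,-78],"rot":[0,0,0]},{"xyz":[0,0,-88],"rot":[0,0,0]},{"xyz":[0,0,-98],"rot":[0,0,0]}]'
python3 -m inch '[{"xyz":[0,0,-10],"rot":[0,0,0]},{"xyz":[0,0,-20],"rot":[0,0,0]},{"xyz":[0,0,-30],"rot":[0,0,0]},{"xyz":[0,0,-40],"rot":[0,0,0]},{"xyz":[0,0,-50],"rot":[0,0,0]},{"xyz":[0,0,-60],"rot":[0,0,0]},{"xyz":[0,0,-70],"rot":[0,0,0]},{"xyz":[0,0,-80],"rot":[0,0,0]},{"xyz":[0,0,-88],"rot":[0,0,0]},{"xyz":[0,0,-94],"rot":[0,0,0]},{"xyz":[0,0,-98],"rot":[0,0,0]},{"xyz":[0,0,-100],"rot":[0,0,0]}]'
python3 - <<'E'
from h import *
st()
# kinematics fit from seen poses (tool down)
D=[(-1.127,.4238,1.6306,278.8,-558.8,222),(-.472,.098,2.08,369.8,-175.2,222.7),(.479,.3,1.818,473.6,259.5,222.5),(.489,.483,1.887,474.8,266,99.9)]
o=ctrl.get_obs();q=o['qpos'];D.append((*q[:3],*o['ee_pos']))
A=[];b=[]
for j1,j2,j3,x,y,z in D:
    A+=[[np.sin(j2),np.sin(j2+j3),1,0],[np.cos(j2),np.cos(j2+j3),0,1]];b+=[np.hypot(x,y),z]
s=np.linalg.lstsq(np.array(A),np.array(b),rcond=None);print(s[0],s[1],np.array(A)@s[0]-b)
to([460,-300,299],down(-15))
E
```

```text
t: 5.37
ee_pos: [474.6, 265.7, 198.8]
orientation: [-3.136, -0.193, -0.0]
ft_force: [0.0, -0.7, -6.1]
width: 11.7
grasp_force: 30.0
t: 6.37
ee_pos: [474.8, 265.8, 298.3]
orientation: [-3.135, -0.193, -0.001]
ft_force: [-0.4, -0.6, -6.1]
width: 11.8
grasp_force: 30.0
t 6.3667 q [0.489 0.221 1.735 0.    1.185 1.936] p [474.8 265.8 298.3] w 11.8 gf 30.0 f [-0.4 -0.6 -6.1]
[[ 0.992  0.122  0.001]
 [ 0.122 -0.992  0.   ]
 [ 0.001 -0.    -1.   ]]
[532.15454433 481.46644696 -28.94190547 -34.64231592] [481.53159265] [ -8.34044323   4.56532833   9.3255699   -2.45299397  -0.54987685
   0.73674332   9.69240237  -8.37893183 -10.12765219   5.52985416]
t 6.3667 q [0.489 0.221 1.735 0.    1.185 1.936] p [474.8 265.8 298.3] w 11.8 gf 30.0 f [-0.4 -0.6 -6.1]
[[ 0.992  0.122  0.001]
 [ 0.122 -0.992  0.   ]
 [ 0.001 -0.    -1.   ]]
xyz [-84.  559.7  -0.9]
rot [-0.    -0.     0.385]
```

```bash
python3 -m inch '[{"xyz":[-1,3,0],"rot":[0,0,0]},{"xyz":[-2,9,1],"rot":[0,0,0]},{"xyz":[-4,18,1],"rot":[0,0,0]},{"xyz":[-7,31,3],"rot":[0,0,0]},{"xyz":[-10,47,4],"rot":[0,0,0]},{"xyz":[-14,66,5],"rot":[0,0,0]},{"xyz":[-18,86,7],"rot":[0,0,0]},{"xyz":[-22,106,9],"rot":[0,0,0]},{"xyz":[-27,126,10],"rot":[0,0,0]},{"xyz":[-31,146,12],"rot":[0,0,0]},{"xyz":[-35,166,14],"rot":[0,0,0]},{"xyz":[-39,186,15],"rot":[0,0,0]}]'
python3 -m inch '[{"xyz":[-4,20,2],"rot":[0,0,0]},{"xyz":[-8,40,3],"rot":[0,0,0]},{"xyz":[-13,60,5],"rot":[0,0,0]},{"xyz":[-17,80,7],"rot":[0,0,0]},{"xyz":[-21,100,8],"rot":[0,0,0]},{"xyz":[-25,120,10],"rot":[0,0,0]},{"xyz":[-29,140,12],"rot":[0,0,0]},{"xyz":[-34,160,13],"rot":[0,0,0]},{"xyz":[-38,180,15],"rot":[0,0,0]},{"xyz":[-42,200,17],"rot":[0,0,0]},{"xyz":[-46,220,18],"rot":[0,0,0]},{"xyz":[-50,240,20],"rot":[0,0,0]}]'
python3 -m inch '[{"xyz":[-4,20,2],"rot":[0,0,0.02]},{"xyz":[-8,40,3],"rot":[0,0,0.05]},{"xyz":[-13,60,5],"rot":[0,0,0.09]},{"xyz":[-17,80,7],"rot":[0,0,0.13]},{"xyz":[-21,100,8],"rot":[0,0,0.17]},{"xyz":[-25,120,10],"rot":[0,0,0.21]},{"xyz":[-29,140,12],"rot":[0,0,0.25]},{"xyz":[-34,160,13],"rot":[0,0,0.29]},{"xyz":[-38,178,15],"rot":[0,0,0.33]},{"xyz":[-41,194,17],"rot":[0,0,0.36]},{"xyz":[-44,207,18],"rot":[0,0,0.38]},{"xyz":[-46,217,18],"rot":[0,0,0.385]}]'
python3 -m inch '[{"xyz":[0,4,0],"rot":[0,0,0]},{"xyz":[0,5,0],"rot":[0,0,0]},{"xyz":[0,5,0],"rot":[0,0,0]},{"xyz":[0,5,0],"rot":[0,0,0]}]'
python3 - <<'E'
from h import *
to([419,-389,245],down(-15))
cv2.imwrite("pics/t2.png",ctrl.get_image("top")[:,:,::-1])
E
```

```text
t: 7.37
ee_pos: [457.7, 74.3, 282.1]
orientation: [3.135, 0.192, -0.001]
ft_force: [0.4, 1.1, -5.7]
width: 12.2
grasp_force: 30.0
t: 8.37
ee_pos: [437.2, -169.6, 262.5]
orientation: [3.136, 0.192, -0.001]
ft_force: [0.1, -1.0, -6.4]
width: 12.1
grasp_force: 30.0
t: 9.37
ee_pos: [418.5, -390.2, 244.2]
orientation: [-3.114, 0.413, 0.001]
ft_force: [0.5, -0.4, -6.2]
width: 12.0
grasp_force: 30.0
t: 9.7
ee_pos: [418.2, -393.0, 244.7]
orientation: [-3.114, 0.409, 0.0]
ft_force: [-0.8, -0.4, -5.6]
width: 11.7
grasp_force: 30.0
t 9.7 q [-0.775  0.324  1.725  0.     1.093  1.057] p [ 418.2 -393.   244.7] w 11.7 gf 30.0 f [-0.8 -0.4 -5.6]
[[ 0.966 -0.258 -0.   ]
 [-0.258 -0.966  0.001]
 [-0.    -0.    -1.   ]]
xyz [-0.2 -4.1 -0.3]
rot [-0.  0.  0.]
```

View pics/t2.png

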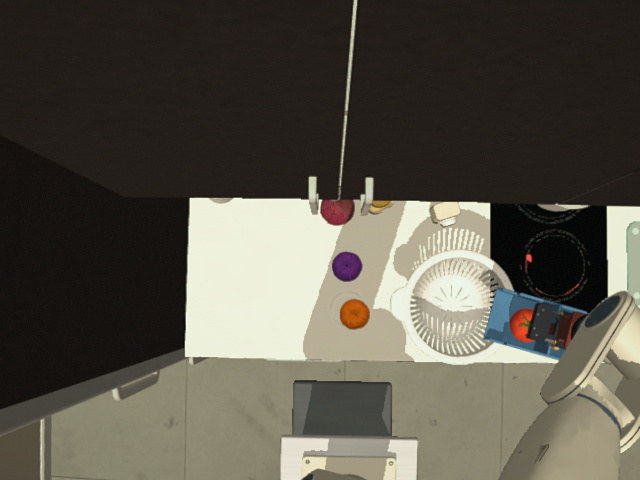

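Top view: the dish is level just −y of the colander, its +y lip at about (492,312) inside the mouth's edge. The tomato is at (524,325). Working out a tilt pivoting on the lip.

Run:
```python
import numpy as np
T=[1,2.5,4.5,7,10,13,16,19,22,25,28,31,34,37,40,43,46,48.5,50.5,52]
f=lambda t:np.array([-115*np.cos(t)+77*np.sin(t),115*np.sin(t)+77*np.cos(t)])
for i,t in enumerate(T):
    d=f(np.radians(t))-f(0); k=min(1,t/31); d+=[4*k,-40*k]
    print(t,(-d).round(),-np.radians(t).round(3))
```

```text
1 [-1. -1.] -0.017
2.5 [-4. -2.] -0.044
4.5 [-7. -3.] -0.079
7 [-11.  -4.] -0.122
10 [-16.  -6.] -0.175
13 [-22.  -7.] -0.227
16 [-28.  -8.] -0.279
19 [-34.  -9.] -0.332
22 [-40.  -9.] -0.384
25 [-47.  -9.] -0.436
28 [-53.  -9.] -0.489
31 [-60.  -8.] -0.541
34 [-67. -11.] -0.593
37 [-73. -14.] -0.646
40 [-80. -16.] -0.698
43 [-87. -18.] -0.75
46 [-95. -19.] -0.803
48.5 [-100.  -20.] -0.846
50.5 [-105.  -21.] -0.881
52 [-109.  -21.] -0.908
```

```bash
python3 -m inch '[{"xyz":[0,-1,-1],"rot":[-0.017,0,0]},{"xyz":[0,-4,-2],"rot":[-0.044,0,0]},{"xyz":[0,-7,-3],"rot":[-0.079,0,0]},{"xyz":[0,-11,-4],"rot":[-0.122,0,0]},{"xyz":[0,-16,-6],"rot":[-0.175,0,0]},{"xyz":[0,-22,-7],"rot":[-0.227,0,0]},{"xyz":[0,-25,-8],"rot":[-0.26,0,0]},{"xyz":[0,-28,-8],"rot":[-0.279,0,0]}]'
python3 - <<'E'
from h import *
st()
v0=np.array([0,-28,-8.]);R0=R.from_rotvec([-.279,0,0])
f=lambda t:np.array([-115*np.cos(t)+77*np.sin(t),115*np.sin(t)+77*np.cos(t)])
for t in[17.5,20,23,27,31,35,39,42.5,45.5,48,50,51]:
    d=f(np.radians(t))-f(0); k=min(1,t/31); d+=[4*k,-40*k]
    print(t,R0.inv().apply(np.r_[0,-d]-v0).round()[1:],round(.279-np.radians(t),3))
E
```

```text
t: 10.42
ee_pos: [425.9, -365.2, 253.0]
orientation: [2.838, -0.372, -0.051]
ft_force: [0.1, 0.5, -5.0]
width: 11.5
grasp_force: 30.0
t 10.4167 q [-0.585  0.261  1.824 -0.319  0.988  1.414] p [ 425.9 -365.2  253. ] w 11.5 gf 30.0 f [ 0.1  0.5 -5. ]
[[ 0.966 -0.248 -0.071]
 [-0.258 -0.928 -0.268]
 [ 0.001  0.277 -0.961]]
17.5 [-3. -1.] -0.026
20 [-7. -3.] -0.07
23 [-13.  -5.] -0.122
27 [-22.  -7.] -0.192
31 [-31.  -9.] -0.262
35 [-38. -15.] -0.332
39 [-46. -21.] -0.402
42.5 [-53. -25.] -0.463
45.5 [-60. -29.] -0.515
48 [-65. -31.] -0.559
50 [-70. -33.] -0.594
51 [-72. -34.] -0.611
```

```bash
python3 -m inch '[{"xyz":[0,-3,-1],"rot":[-0.026,0,0]},{"xyz":[0,-7,-3],"rot":[-0.07,0,0]},{"xyz":[0,-13,-5],"rot":[-0.122,0,0]},{"xyz":[0,-22,-7],"rot":[-0.192,0,0]},{"xyz":[0,-31,-9],"rot":[-0.262,0,0]},{"xyz":[0,-38,-15],"rot":[-0.332,0,0]},{"xyz":[0,-46,-21],"rot":[-0.402,0,0]},{"xyz":[0,-53,-25],"rot":[-0.463,0,0]},{"xyz":[0,-60,-29],"rot":[-0.515,0,0]},{"xyz":[0,-65,-31],"rot":[-0.559,0,0]},{"xyz":[0,-70,-33],"rot":[-0.594,0,0]},{"xyz":[0,-72,-34],"rot":[-0.611,0,0]}]'
python3 -m inch '[{"xyz":[0,0,0],"rot":[0,0,0]},{"xyz":[0,0,0],"rot":[0,0,0]},{"xyz":[0,0,0],"rot":[0,0,0]},{"xyz":[0,0,0],"rot":[0,0,0]},{"xyz":[0,0,0],"rot":[0,0,0]},{"xyz":[0,0,0],"rot":[0,0,0]},{"xyz":[0,0,0],"rot":[0,0,0]},{"xyz":[0,0,0],"rot":[0,0,0]}]'
python3 - <<'E'
from h import *
st()
a=ctrl.get_image("top")[:,:,::-1][220:380,380:620];b=ctrl.get_image("scene")[:,:,::-1][120:300,300:570]
o=np.zeros((480,800,3),np.uint8);o[:267,:400]=cv2.resize(a,(400,267));o[:267,400:]=cv2.resize(b,(400,267))
o=o[:267];cv2.imwrite("pics/t3.png",o)
E
```

```text
t: 11.42
ee_pos: [446.8, -289.0, 265.2]
orientation: [2.236, -0.293, -0.137]
ft_force: [-0.4, -1.0, -4.1]
width: 11.8
grasp_force: 30.0
t: 12.08
ee_pos: [445.7, -291.0, 265.6]
orientation: [2.236, -0.296, -0.141]
ft_force: [-0.3, 0.6, -4.6]
width: 12.3
grasp_force: 30.0
t 12.0833 q [-0.138  0.361  1.932 -0.963  1.22   2.226] p [ 445.7 -291.   265.6] w 12.3 gf 30.0 f [-0.3  0.6 -4.6]
[[ 0.966 -0.164 -0.202]
 [-0.26  -0.608 -0.75 ]
 [ 0.     0.777 -0.63 ]]
```

View pics/t3.png

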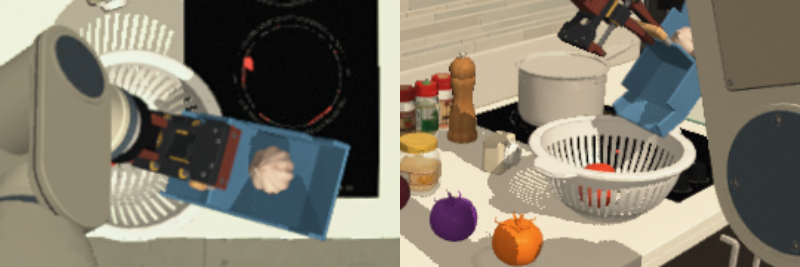

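Tomato is in the colander (red at (598,175)) and the garlic is still in its upper section against the divider. Levelling, then carrying back.

```bash
python3 -m inch '[{"xyz":[0,0,0],"rot":[0.01,0,0]},{"xyz":[0,0,0],"rot":[0.03,0,0]},{"xyz":[0,0,0],"rot":[0.07,0,0]},{"xyz":[0,0,0],"rot":[0.12,0,0]},{"xyz":[0,0,0],"rot":[0.17,0,0]},{"xyz":[0,0,0],"rot":[0.22,0,0]},{"xyz":[0,0,0],"rot":[0.27,0,0]},{"xyz":[0,0,0],"rot":[0.32,0,0]},{"xyz":[0,0,0],"rot":[0.37,0,0]},{"xyz":[0,0,0],"rot":[0.42,0,0]},{"xyz":[0,0,0],"rot":[0.47,0,0]},{"xyz":[0,0,0],"rot":[0.52,0,0]}]'
python3 -m inch '[{"xyz":[0,0,0],"rot":[0.05,0,0]},{"xyz":[0,0,0],"rot":[0.1,0,0]},{"xyz":[0,0,0],"rot":[0.15,0,0]},{"xyz":[0,0,0],"rot":[0.2,0,0]},{"xyz":[0,0,0],"rot":[0.25,0,0]},{"xyz":[0,0,0],"rot":[0.29,0,0]},{"xyz":[0,0,0],"rot":[0.33,0,0]},{"xyz":[0,0,0],"rot":[0.353,0,0]},{"xyz":[0,0,0],"rot":[0.365,0,0]},{"xyz":[0,0,0],"rot":[0.37,0,0]},{"xyz":[0,0,0],"rot":[0.37,0,0]},{"xyz":[0,0,0],"rot":[0.37,0,0]}]'
python3 -c "
from h import *
to([474,255,266],down(7))"
```

```text
t: 13.18
ee_pos: [445.4, -290.9, 266.0]
orientation: [2.753, -0.362, -0.067]
ft_force: [-0.5, -0.6, -4.7]
width: 11.9
grasp_force: 30.0
t: 14.18
ee_pos: [445.7, -290.7, 265.5]
orientation: [3.114, -0.41, -0.001]
ft_force: [0.5, -0.7, -5.6]
width: 12.0
grasp_force: 30.0
t 14.1833 q [-6.000e-01  2.360e-01  1.794e+00 -1.000e-03  1.111e+00  1.233e+00] p [ 445.7 -290.7  265.5] w 12.0 gf 30.0 f [ 0.5 -0.7 -5.6]
[[ 0.966 -0.259 -0.   ]
 [-0.259 -0.966 -0.   ]
 [-0.     0.001 -1.   ]]
xyz [-113.9 -534.4   -0.8]
rot [ 0.     0.    -0.384]
```

Run:
```python
from h import *
a=ctrl.get_image("top")[:,:,::-1][220:380,380:620];b=ctrl.get_image("scene")[:,:,::-1][120:300,300:570]
o=np.hstack([cv2.resize(a,(400,267)),cv2.resize(b,(400,267))]);cv2.imwrite("pics/t4.png",o)
```

```text
(no output)
```

View pics/t4.png

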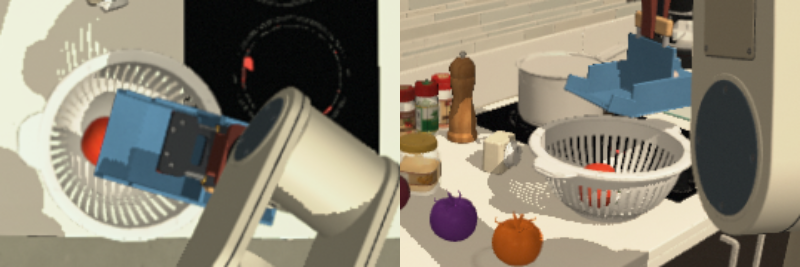

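Tomato lies in the colander, left section is empty. Carrying back.

```bash
python3 -m inch '[{"xyz":[-1,-3,0],"rot":[0,0,0]},{"xyz":[-2,-9,0],"rot":[0,0,0]},{"xyz":[-4,-18,0],"rot":[0,0,0]},{"xyz":[-7,-31,0],"rot":[0,0,0]},{"xyz":[-10,-47,0],"rot":[0,0,0]},{"xyz":[-14,-66,0],"rot":[0,0,0]},{"xyz":[-18,-86,0],"rot":[0,0,0]},{"xyz":[-23,-106,0],"rot":[0,0,0]},{"xyz":[-27,-126,0],"rot":[0,0,0]},{"xyz":[-31,-146,0],"rot":[0,0,0]},{"xyz":[-35,-166,0],"rot":[0,0,0]},{"xyz":[-40,-186,0],"rot":[0,0,0]}]'
python3 -m inch '[{"xyz":[-4,-20,0],"rot":[0,0,0]},{"xyz":[-9,-40,0],"rot":[0,0,0]},{"xyz":[-13,-60,0],"rot":[0,0,0]},{"xyz":[-17,-80,0],"rot":[0,0,0]},{"xyz":[-21,-100,0],"rot":[0,0,0]},{"xyz":[-26,-120,0],"rot":[0,0,0]},{"xyz":[-30,-140,0],"rot":[0,0,0]},{"xyz":[-34,-160,0],"rot":[0,0,0]},{"xyz":[-38,-180,0],"rot":[0,0,0]},{"xyz":[-43,-200,0],"rot":[0,0,0]},{"xyz":[-47,-220,0],"rot":[0,0,0]},{"xyz":[-51,-240,0],"rot":[0,0,0]}]'
python3 -m inch '[{"xyz":[-4,-18,0],"rot":[0,0,-0.02]},{"xyz":[-8,-35,0],"rot":[0,0,-0.05]},{"xyz":[-11,-51,0],"rot":[0,0,-0.09]},{"xyz":[-14,-66,0],"rot":[0,0,-0.13]},{"xyz":[-17,-79,0],"rot":[0,0,-0.18]},{"xyz":[-19,-89,0],"rot":[0,0,-0.23]},{"xyz":[-21,-97,0],"rot":[0,0,-0.27]},{"xyz":[-22,-102,0],"rot":[0,0,-0.31]},{"xyz":[-23,-106,0],"rot":[0,0,-0.34]},{"xyz":[-23,-108,0],"rot":[0,0,-0.365]},{"xyz":[-23,-108,0],"rot":[0,0,-0.38]},{"xyz":[-23,-108,0],"rot":[0,0,-0.384]}]'
python3 -c "
from h import *
to([474,258,101],down(7))
cv2.imwrite('pics/w5.png',ctrl.get_image('wrist')[:,:,::-1])"
```

```text
t: 15.28
ee_pos: [455.0, -98.7, 265.6]
orientation: [-3.115, 0.41, -0.0]
ft_force: [0.2, 0.2, -4.7]
width: 12.0
grasp_force: 30.0
t: 16.28
ee_pos: [467.2, 146.1, 265.6]
orientation: [-3.115, 0.409, 0.0]
ft_force: [0.5, -0.2, -5.7]
width: 11.8
grasp_force: 30.0
t: 17.28
ee_pos: [473.8, 254.5, 265.5]
orientation: [3.136, 0.193, -0.0]
ft_force: [-1.0, -0.2, -4.0]
width: 12.1
grasp_force: 30.0
t 17.2833 q [ 0.471  0.245  1.782 -0.     1.114  1.919] p [473.8 254.5 265.5] w 12.1 gf 30.0 f [-1.  -0.2 -4. ]
[[ 0.992  0.122 -0.   ]
 [ 0.122 -0.992 -0.   ]
 [-0.     0.    -1.   ]]
xyz [  0.7  -3.4 164.5]
rot [0.    0.    0.001]
```

View pics/w5.png

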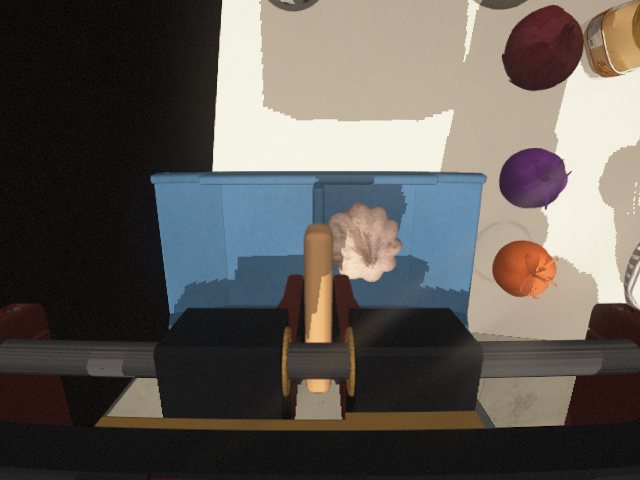

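Garlic is in its own section at (365,243) and the other section is empty. Lowering.

```bash
python3 -m inch '[{"xyz":[0,0,3],"rot":[0,0,0]},{"xyz":[0,0,9],"rot":[0,0,0]},{"xyz":[0,0,18],"rot":[0,0,0]},{"xyz":[0,0,30],"rot":[0,0,0]},{"xyz":[0,0,43],"rot":[0,0,0]},{"xyz":[0,0,56],"rot":[0,0,0]},{"xyz":[0,0,69],"rot":[0,0,0]},{"xyz":[0,0,82],"rot":[0,0,0]},{"xyz":[0,0,95],"rot":[0,0,0]},{"xyz":[0,0,108],"rot":[0,0,0]},{"xyz":[0,0,120],"rot":[0,0,0]},{"xyz":[0,0,130],"rot":[0,0,0]}]'
python3 -m inch '[{"xyz":[0,0,8],"rot":[0,0,0]},{"xyz":[0,0,15],"rot":[0,0,0]},{"xyz":[0,0,21],"rot":[0,0,0]},{"xyz":[0,0,26],"rot":[0,0,0]},{"xyz":[0,0,30],"rot":[0,0,0]},{"xyz":[0,0,32],"rot":[0,0,0]},{"xyz":[0,0,33],"rot":[0,0,0]},{"xyz":[0,0,34],"rot":[0,0,0]},{"xyz":[0,0,34.5],"rot":[0,0,0]},{"xyz":[0,0,35],"rot":[0,0,0]},{"xyz":[0,0,35],"rot":[0,0,0]},{"xyz":[0,0,35],"rot":[0,0,0]}]'
```

```text
t: 18.33
ee_pos: [473.5, 254.0, 133.8]
orientation: [3.135, 0.19, -0.002]
ft_force: [-0.1, -0.7, -4.1]
width: 11.8
grasp_force: 30.0
t: 19.33
ee_pos: [474.2, 254.5, 100.7]
orientation: [-3.136, -0.191, -0.0]
ft_force: [0.1, 0.6, -4.5]
width: 11.8
grasp_force: 30.0
```

```bash
python3 -m inch '[{"xyz":[0,0,0.3],"rot":[0,0,0]},{"xyz":[0,0,0.6],"rot":[0,0,0]},{"xyz":[0,0,0.9],"rot":[0,0,0]},{"xyz":[0,0,1.2],"rot":[0,0,0]},{"xyz":[0,0,1.2],"rot":[0,0,0]}]'
```

```text
t: 19.75
ee_pos: [474.1, 254.5, 99.9]
orientation: [-3.136, -0.191, -0.0]
ft_force: [-2.8, -1.8, 3.5]
width: 11.7
grasp_force: 30.0
```

```bash
python3 -m inch '[{"xyz":[0,0,0],"rot":[0,0,0]},{"xyz":[0,0,0],"rot":[0,0,0]},{"xyz":[0,0,0],"rot":[0,0,0]},{"xyz":[0,0,0],"rot":[0,0,0]},{"xyz":[0,0,0],"rot":[0,0,0]},{"xyz":[0,0,0],"rot":[0,0,0]},{"xyz":[0,0,0],"rot":[0,0,0]},{"xyz":[0,0,0],"rot":[0,0,0]}]' 90
python3 -m inch '[{"xyz":[0,0,-3],"rot":[0,0,0]},{"xyz":[0,0,-10],"rot":[0,0,0]},{"xyz":[0,0,-20],"rot":[0,0,0]},{"xyz":[0,0,-32],"rot":[0,0,0]},{"xyz":[0,0,-46],"rot":[0,0,0]},{"xyz":[0,0,-60],"rot":[0,0,0]},{"xyz":[0,0,-74],"rot":[0,0,0]},{"xyz":[0,0,-88],"rot":[0,0,0]},{"xyz":[0,0,-102],"rot":[0,0,0]},{"xyz":[0,0,-112],"rot":[0,0,0]},{"xyz":[0,0,-118],"rot":[0,0,0]},{"xyz":[0,0,-120],"rot":[0,0,0]}]'
python3 - <<'E'
from h import *
st()
a=ctrl.get_image("wrist")[:,:,::-1];b=ctrl.get_image("top")[:,:,::-1]
cv2.imwrite("pics/f.png",np.hstack([cv2.resize(a,(400,300)),cv2.resize(b[190:380,180:560],(400,300))]))
E
```

```text
t: 20.42
ee_pos: [474.1, 254.5, 99.3]
orientation: [-3.136, -0.191, 0.0]
ft_force: [0.2, -0.4, -0.1]
width: 56.4
grasp_force: 0.0
t: 21.42
ee_pos: [474.6, 254.8, 221.0]
orientation: [-3.135, -0.191, -0.003]
ft_force: [-0.5, 1.1, 0.3]
width: 57.0
grasp_force: 0.0
t 21.4167 q [0.471 0.298 1.824 0.    1.017 1.919] p [474.6 254.8 221. ] w 57.0 gf 0.0 f [-0.5  1.1  0.3]
[[ 0.993  0.122  0.002]
 [ 0.122 -0.993  0.001]
 [ 0.002 -0.001 -1.   ]]
```

View pics/f.png

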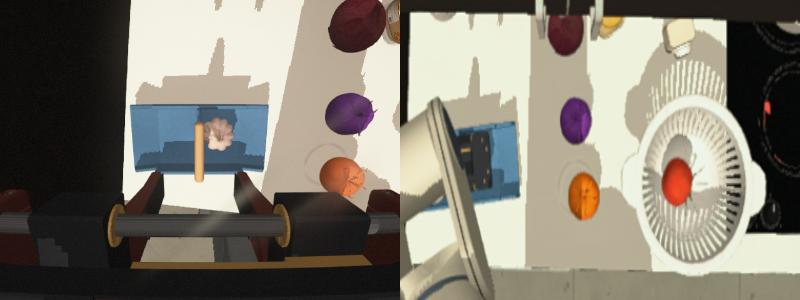

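The dish stands upright with the garlic at (219,134) in its section. The tomato is in the colander at (677,182), and the gripper is clear. Handing in.

```bash
python3 -c "
from workcell import ctrl
print(ctrl.close_job())"
```

```text
the job is handed in; nothing more can be done
None
```

The job is done and handed in at about 21.5 s of robot time: the tomato is in the colander, the garlic stayed in its section, and the dish is upright on the worktop with the gripper clear.

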